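# Screw the tea jar shut

### The arm

A 6-joint arm with a two-finger parallel gripper is mounted at the origin on the work surface. World frame = base frame: x ahead of the robot, y to its left, z up, the work surface at z = 0. Lengths are in m, angles in degrees, forces in N, time in s.
With the tool pointing down it reaches from about 0.35 to 0.95 m from the base axis. Payload 17.4 kg.
Tool frame: the origin (TCP) lies midway between the tips of the shut fingers; the grasp point (between the pads) lies 19 mm behind it (r.grip_depth is the distance from the TCP to the grasp point, in m); z points along the fingers, y is the line along which they close (so a half turn about z gives the same grasp; the last joint's range is limited). The gripper opens to 93 mm and grips with 3 to 60 N. Pads are 15 mm wide; open, the fingers measure 128 mm over their backs; the gripper's body (75 mm by 188 mm) begins 65 mm behind the grasp point.
Start: joints at [69.97, 6.646, 82.598, -0, 90.757, -2.166], TCP at [0.207, 0.642, 0.219] pointing down, gripper open.
Joint ranges: [-162.19, 162.19], [-47.58, 125.68], [4.15, 143.07], [-65.23, 245.23], [0.69, 171.88], [-170.13, 170.13]. Speed limits (degrees/s): [108.29, 108.29, 127.2, 180, 180, 180].

### API

Orientations are given as [roll, pitch, yaw] about the fixed x, y, z axes, in that order (R = Rz(yaw) Ry(pitch) Rx(roll)).
In Python, from bench import r gives the robot as it stands.
- The arm moves only by the tool play_rows, never from a script. Its argument "steps" is a list of rows, each a list of 7 numbers: the shift along the tool's x, y, z in cm, then the turn, a rotation vector about the tool's x, y, z in rad, then the opening, from -1 (shut) to 1 (fully open), so that 0 is half open. A call has 1 to 8 rows; each row shifts and turns the commanded pose from where the row before left it, along the tool's axes as they then stand; what a row does not reach is not made up. A row lasts 1/10 s, in which the tool goes at most 50 mm and 8.59 degrees, less where a joint would pass 70% of its speed; a pose out of reach is approached as far as the arm can. A call is refused whole if a number of a shift passes 5 or a number of a turn 0.15, either way. A call with a gripper value outside its range is refused whole. The fingers move at their own pace and stop on an object; "squeeze" is the grip in N (left out, the last holds). Time passes only in rows, so rows that do not move let the fingers close. It gives the time, the measured TCP pose, the force, the opening and the grip force at its end, in the units of the state.
- r.state(): the state, without advancing time (a new reading comes with each control period).
- r.get_image(name): name is "scene" or "top" or "wrist"; returns a dict with "img" (480x640x3 uint8, red, green, blue), "fov_y" (degrees; the focal length in pixels is half the picture's height over the tangent of half this angle, whatever the lens; pixels are square), "cx", "cy" (the principal point, pixels), "R" (3x3) and "t" (3): a world point X has camera coordinates R X + t. Camera axes: x right, y down, z forward; pixel columns grow to the right and rows downward; lengths in m; the calibration is good to about 2 mm. The wrist camera is an equidistant fisheye: a pixel r from the principal point sees the ray r / f radians off the axis. A picture is of the moment at which its call begins. There is no depth.
- r.hand_in(): hands the job in; it is judged then, once.
Trained networks look in a picture, given as the dict that the camera call returned (one of the last four; its "shot" number tells which), for a name from the list of things; names that differ only in an ending like _2 or _b are one class to them, and where a whole thing is asked for, a point or a joint stands for the part that bears it (a point fixed in the world has none). Each returns a list of dicts, best first, with "confidence" (0 to 1); they miss things now and then, are a little off and sometimes report something else, mostly with a low value. They report only what shows in the picture. A call takes as long as a camera call. They do not tell look-alikes from the thing itself.
- r.boxes_of(label, picture): "location" ([row, column] in pixels, amid what is visible of it).
- r.mark_of(label, picture): "location" ([row, column] in pixels: a listed point, or the origin of a listed thing).
The state is a dict: "time_s": time; "qpos": joint angles; "qvel": joint speeds; "effort": joint torques, N m; "ee_pos": TCP position; "eef_rot": TCP orientation; "contact_force": force on the tool from outside, world axes, zero at the start; "torque": the same for the moment, N m; "width": finger opening in m; "finger_force": force on a finger pad.
Only numpy, scipy, OpenCV 4.12 (cv2) and the standard library are available. Lean on these libraries where they do the work, as an engineer would, in place of code of your own. Each camera call takes 0.05 s, during which the arm holds its last target. There are 200 camera calls.

### The job

Close the tea jar with its own wide blue lid: set the lid level on top of the jar's two thread ridges, turn it back anticlockwise until its lugs come over the thread starts and let it drop in, then screw it clockwise (seen from above) until it is tight against the stop, and let go. Leave the smaller orange lid where it lies.

Things in the scene. Friction and masses are not known exactly. Their poses are not given: they have to be found in the camera images.
- tea_jar: Squat white jar with a blue band, 104 mm across, bolted to the bench (130 mm plate). Origin on its axis at bench level, z up. Shoulder 55 mm high, neck 54 mm across, its top 78 mm high. Two thread ridges on the neck, out to 39 mm radius; the two 80-degree gaps between them (thread starts) lie on the jar's +x and -x, each marked by a red tab on the shoulder. Same after a half turn.
- ridge_top (a point): On the jar's axis at the ridges' flat tops, 76 mm high; axes as the jar. Lid bar angle clockwise (from above) from the red tabs, half turns alike: at 35 to 145 degrees the lid rests on the ridges, its origin 74.5 mm above the jar's (seat it at 50 to 60); within 20 of 0 it drops to 60 mm; then it turns clockwise only, under the ridges, to a stop at about 75. Sideways play 5 mm.
- lid: The jar's lid, right way up on the bench: blue, 92 mm across, top face 22 mm above its lower edge. On it a white grip bar with red ends, 70 mm long, 14 wide, 26 high (up to 48 mm). Origin: centre of its lower edge, z up, x along the bar. Inside, under the bar's ends, two lugs 32 to 44 mm from the axis, 18 mm wide, 1.5 to 6.5 mm above the lower edge. Same after a half turn. About 0.11 kg.
- small_lid: Lid of another jar on the bench, not to be moved: orange, 66 mm across, white grip bar with black ends, 52 mm long, up to 48 mm high. Origin at the centre of its lower edge. The two lids may have changed places.
Not all that is in view belongs to the job. Of the things shaped like the lid, the blue one is meant.

How it is judged (in metres and radians):
On the way, in this order (a step that is already met when the one before it is completed fails the run):
1. the lid rests level on top of the jar's thread ridges (horizontal distance between lid and tea_jar below 0.01 m and z of lid in the frame of tea_jar between 0.07 and 0.08 m and angle between lid's own z axis and vertical below 0.17 rad and contact force between lid and tea_jar above 0.2 N), for 0.2 s.
2. turned back, the lid has dropped into the thread starts, its bar within about 30 degrees of the red tabs (horizontal distance between lid and tea_jar below 0.01 m and z of lid in the frame of tea_jar below 0.066 m and angle between lid's own z axis and vertical below 0.17 rad and angle between the x axis of lid and the x axis of tea_jar, either way round below 0.55 rad), for 0.1 s.
At the end, for the whole second after the job is handed in: The blue lid is fully down on the jar (its lower edge within 3.5 mm of fully home, 10 mm sideways, level within 6 degrees), turned at least 60 degrees clockwise from the red tabs, at rest and let go; the orange lid lies within 30 mm of where it was (horizontal distance between lid and tea_jar below 0.01 m and z of lid in the frame of tea_jar between 0.055 and 0.0635 m and angle between lid's own z axis and vertical below 0.1 rad and angle between the x axis of lid and the x axis of tea_jar, either way round above 1.05 rad and linear speed of lid below 0.02 m/s and distance of small_lid from where it was at the start of the episode below 0.03 m); the robot touches nothing.
It fails at once if the smaller orange lid is moved from its place (distance of small_lid from where it was at the start of the episode above 0.03 m).
It also fails if it takes over 48 s, if anything falls off the work surface, if the arm or the gripper's body presses on something with over 40 N, if the wrist force passes 120 N, or if a joint passes its speed limit or range.

## Working session

There is one attempt and no reset: what is moved stays moved. The work goes in short steps, Python scripts to look and compute and a tool call to move; the robot and the scene stay as the last step left them, time stands still between calls to the robot, and variables do not carry over. Pictures are saved under pics/ and viewed, at most 10 in all, crops included, and the job is handed in when it is done.

Besides the shell and the picture viewer there is one more tool, called as name(argument=value, ...) on one line, values as JSON. play_rows: Moves the arm, as the interface text tells. Its arguments: {"type":"object","properties":{"steps":{"type":"array","items":{"type":"array","items":{"type":"number"}}},"squeeze":{"type":"number"}},"required":["steps"]}

```bash
mkdir -p pics; ls; cat > h.py <<'E'
import numpy as np, cv2
from bench import r
def ray(p,rc):
    f=240/np.tan(np.radians(p['fov_y']/2)); R=np.array(p['R']);t=np.array(p['t'])
    d=np.array([(rc[1]-p['cx'])/f,(rc[0]-p['cy'])/f,1]); return -R.T@t, R.T@d
def at_z(p,rc,z):
    o,d=ray(p,rc); return o+d*(z-o[2])/d[2]
def save(p,n): cv2.imwrite('pics/'+n,p['img'][:,:,::-1])
E
python3 - <<'E'
from h import *
ims=[]
for c in ['scene','top']:
    p=r.get_image(c); ims.append(p['img'])
    for l,z in [('lid',0),('small_lid',0),('tea_jar',0),('ridge_top',.076)]:
        for d in r.mark_of(l,p)[:3]: print(c,l,np.round(d['location']),round(d['confidence'],2),at_z(p,d['location'],z).round(4))
    print(c,'cam',ray(p,[0,0])[0].round(3))
    save(p,c+'0.png')
print(r.state())
E
```

```text
pics
scene lid [331. 411.] 0.87 [0.6574 0.2951 0.    ]
scene lid [230. 347.] 0.83 [0.4685 0.1044 0.    ]
scene lid [291. 473.] 0.78 [0.5271 0.3974 0.    ]
scene ridge_top [246. 265.] 0.58 [ 0.6132 -0.029   0.076 ]
scene cam [1.089 0.236 0.888]
top lid [208. 187.] 0.74 [0.6491 0.2984 0.    ]
top lid [277. 139.] 0.66 [0.5212 0.3991 0.    ]
top lid [288. 296.] 0.58 [0.4624 0.0987 0.    ]
top small_lid [271. 466.] 0.59 [ 0.4566 -0.2344  0.    ]
top tea_jar [209. 352.] 0.75 [ 0.6072 -0.0298  0.    ]
top ridge_top [199. 353.] 0.87 [ 0.6057 -0.026   0.076 ]
top cam [0.346 0.085 0.987]
{'time_s': 0.5, 'qpos': array([ 6.99703098e+01,  6.64660813e+00,  8.25999073e+01, -3.15422579e-03,
        9.07563044e+01, -2.16327403e+00]), 'qvel': array([-0.00466352, -0.08889379,  0.0169191 , -0.035226  , -0.00970397,
        0.07576351]), 'effort': array([ 3.77724224e-03, -7.20416307e+01, -6.22353959e+01,  7.81851495e-02,
        1.88650726e-02, -8.66857681e-05]), 'ee_pos': array([0.20708242, 0.64244066, 0.21861757]), 'eef_rot': array([-1.79997063e+02,  3.04526106e-03,  1.62133542e+02]), 'contact_force': array([-0.49680392, -1.29817924, -0.70159588]), 'torque': array([ 0.01144269, -0.02481178,  0.01122144]), 'finger_force': 0.0, 'width': 0.09267899151674067}
```

View pics/scene0.png

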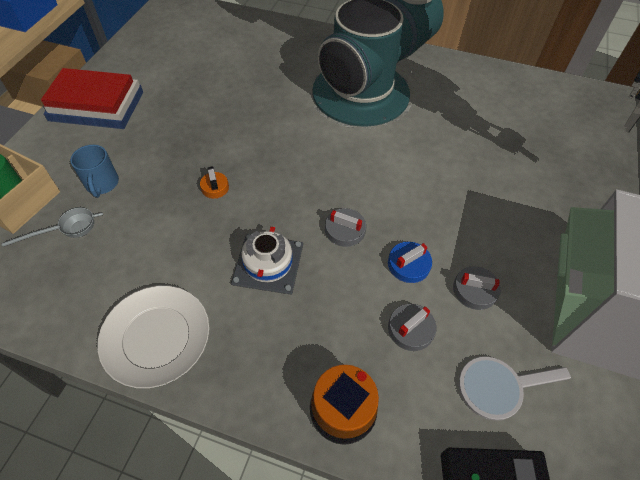

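View pics/top0.png

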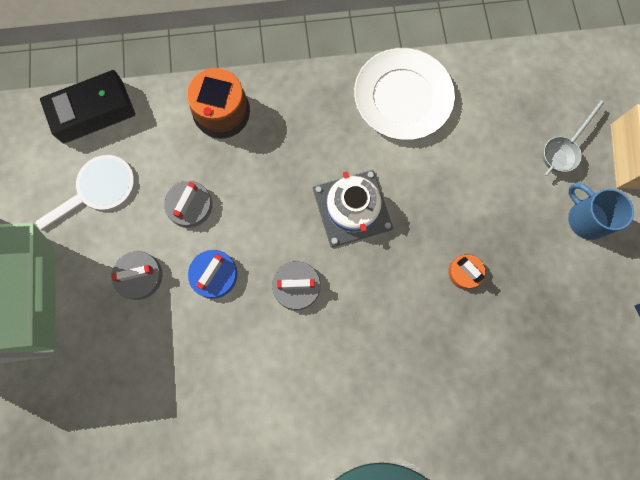

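Lid-shaped candidates (scene view, row, col): grey (228,346), grey (289,477), grey (327,412), blue (262,410) and small orange (184,214). The blue one at scene (262,410), top (274,212), fits: it is blue, wide, and its white bar has red ends. The jar is at scene (255,267), top (203,355), with red tabs at top (175,346) and (227,363).

```bash
cat >> h.py <<'E'
def reds(p,rc,rad):
    hsv=cv2.cvtColor(p['img'],cv2.COLOR_RGB2HSV)
    m=(((hsv[...,0]<6)|(hsv[...,0]>172))&(hsv[...,1]>150)&(hsv[...,2]>70)).astype('uint8')
    k=np.zeros_like(m); cv2.circle(k,(int(rc[1]),int(rc[0])),rad,1,-1)
    n,_,s,c=cv2.connectedComponentsWithStats(m*k)
    o=np.argsort(-s[1:,4])[:2]+1
    return [(c[i][1],c[i][0],s[i,4]) for i in o]
def tri(pa,a,pb,b):
    A=[];B=[]
    for p,x in((pa,a),(pb,b)):
        o,d=ray(p,x); d/=np.linalg.norm(d); P=np.eye(3)-np.outer(d,d); A.append(P);B.append(P@o)
    return np.linalg.solve(sum(A),sum(B))
E
python3 - <<'E'
from h import *
s=r.get_image('scene');t=r.get_image('top')
for nm,a,b,z in [('lid',(262,410),(274,212),.046),('jar',(255,267),(203,355),.058)]:
    ra=reds(s,a,32);rb=reds(t,b,36); print(nm,np.round(ra,1).tolist(),np.round(rb,1).tolist())
    for p,q in ((s,ra),(t,rb)):
        X=[at_z(p,x,z) for x in q]; d=X[0]-X[1]; print(' ',np.round(X,4).tolist(),((X[0]+X[1])/2).round(4),np.linalg.norm(d).round(4),np.degrees(np.arctan2(d[1],d[0])).round(1)%180)
    for x in ra: print('  tri',[tri(s,x,t,y).round(4).tolist() for y in rb])
# blue disc centre in views
for p,a in ((s,(262,410)),(t,(274,212))):
    hsv=cv2.cvtColor(p['img'],cv2.COLOR_RGB2HSV); m=((abs(hsv[...,0].astype(int)-110)<12)&(hsv[...,1]>150)).astype('uint8')
    k=np.zeros_like(m); cv2.circle(k,a[::-1],32,1,-1); pts=np.argwhere(m*k)[:,::-1].astype(np.float32)
    e=cv2.fitEllipse(cv2.convexHull(pts)); print('ell',e, at_z(p,e[0][::-1],.015).round(4))
c=np.hstack([cv2.resize(p['img'][r0-40:r0+40,c0-40:c0+40],(380,380),interpolation=cv2.INTER_CUBIC) for p,r0,c0 in ((t,274,212),(t,203,355))])
cv2.imwrite('pics/crop.png',c[:,:,::-1])
E
```

```text
lid [[261.9, 400.5, 61.0], [247.4, 424.2, 26.0]] [[285.2, 199.8, 29.0], [257.2, 218.1, 25.0]]
  [[0.5391, 0.2379, 0.046], [0.4878, 0.2762, 0.046]] [0.5135 0.2571 0.046 ] 0.064 143.2
  [[0.4839, 0.2738, 0.046], [0.532, 0.2363, 0.046]] [0.5079 0.2551 0.046 ] 0.061 142.0
  tri [[0.4967, 0.2608, -0.0066], [0.5336, 0.2378, 0.0376]]
  tri [[0.4845, 0.2757, 0.041], [0.5218, 0.2522, 0.0868]]
jar [[272.8, 259.9, 32.0], [228.7, 272.0, 22.0]] [[227.2, 362.7, 38.0], [174.6, 345.6, 27.0]]
  [[0.6652, -0.0188, 0.058], [0.5578, -0.0366, 0.058]] [ 0.6115 -0.0277  0.058 ] 0.1089 9.4
  [[0.5542, -0.0386, 0.058], [0.6609, -0.0208, 0.058]] [ 0.6076 -0.0297  0.058 ] 0.1082 9.5
  tri [[0.5885, -0.0616, -0.0915], [0.6626, -0.0209, 0.0527]]
  tri [[0.555, -0.0386, 0.0536], [0.6247, -0.0057, 0.1622]]
ell ((409.5130310058594, 261.7562255859375), (40.352333068847656, 44.04524612426758), 108.21759033203125) [0.5121 0.256  0.015 ]
ell ((211.43386840820312, 273.2948913574219), (45.6146125793457, 47.91047668457031), 49.992889404296875) [0.5086 0.2564 0.015 ]
```

View pics/crop.png

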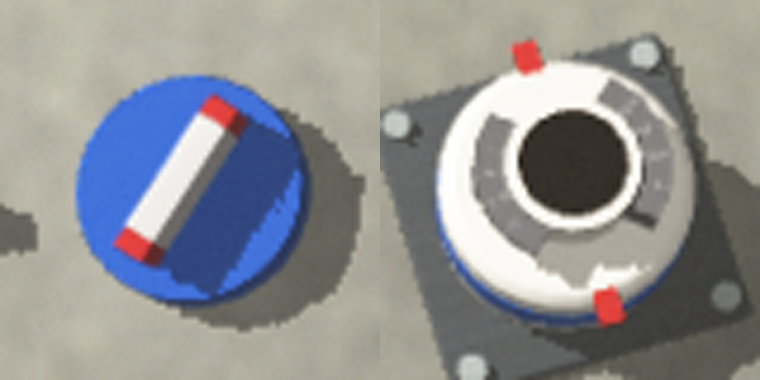

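The crop shows the blue disc with a white, red-ended bar at about 142.5°. It also shows the jar, with tabs at about 9.5°. Lid ≈ (0.509, 0.257), jar ≈ (0.609, −0.030). I'll start moving now, going clear of the box first.

play_rows(steps=[[0,0,0,0,0,0.15,1],[0,0,0,0,0,0.15,1],[-2.5,-3.3,0,0,0,0.042,1],[-2.5,-3.3,0,0,0,0,1],[-2.5,-3.3,0,0,0,0,1],[-2.5,-3.3,0,0,0,0,1],[-2.5,-3.3,0,0,0,0,1],[-2.5,-3.3,0,0,0,0,1]], squeeze=30)

```text
time_s: 1.4
ee_pos: [0.2072, 0.3925, 0.2186]
eef_rot: [180.0, -0.0, 142.6]
contact_force: [0.1, -0.2, 1.2]
width: 0.0924
finger_force: 0.0
```

```bash
cat >> h.py <<'E'
def go(x,y,z=None,yaw=None):
    s=r.state(); p=s['ee_pos']; w=np.radians(s['eef_rot'][2]); d=np.array([x,y])-p[:2]
    print('t',round(s['time_s'],2),'pos',p.round(4),'rot',s['eef_rot'].round(2),'j6',s['qpos'][5].round(1),'F',s['contact_force'].round(1),'wid',round(s['width'],4))
    print('tool shift cm',[round(100*v,2) for v in (d@[np.cos(w),np.sin(w)],d@[np.sin(w),-np.cos(w)],p[2]-z if z is not None else 0)],
      'turn z rad',None if yaw is None else round(float(-np.radians((yaw-s['eef_rot'][2]+180)%360-180)),3))
E
python3 -c "
from h import *
go(.509,.2568,.12,142.5)"
```

```text
t 1.4 pos [0.2072 0.3925 0.2186] rot [179.98  -0.   142.56] j6 6.3 F [ 0.1 -0.2  1.2] wid 0.0924
tool shift cm [np.float64(-32.22), np.float64(7.58), np.float64(9.86)] turn z rad 0.001
```

play_rows(steps=[[-4.0,0.95,0.5,0,0,0,1],[-4.0,0.95,0.5,0,0,0,1],[-4.0,0.95,0.5,0,0,0,1],[-4.0,0.95,0.5,0,0,0,1],[-4.0,0.95,0.5,0,0,0,1],[-4.0,0.95,0.5,0,0,0,1],[-4.0,0.95,1,0,0,0,1],[-4.2,0.95,1,0,0,0,1]])

```text
time_s: 2.2
ee_pos: [0.5108, 0.2576, 0.1686]
eef_rot: [180.0, 0.0, 142.5]
contact_force: [-0.4, 2.2, -0.3]
width: 0.0929
finger_force: 0.0
```

play_rows(steps=[[0,0,0,0,0,0,0.2],[0,0,0,0,0,0,0.2]])

```text
time_s: 2.4
ee_pos: [0.5095, 0.2581, 0.1681]
eef_rot: [-179.9, -0.0, 142.5]
contact_force: [-0.4, 0.9, -0.5]
width: 0.0812
finger_force: 0.0
```

```bash
python3 - <<'E'
from h import *
go(.509,.2568,.026,142.5)
p=r.get_image('wrist'); save(p,'w1.png'); print(p['fov_y'],p['cx'],p['cy'],(-np.array(p['R']).T@p['t']).round(3))
def fray(p,rc):
    f=240/np.tan(np.radians(p['fov_y']/2)); u=np.array([rc[1]-p['cx'],rc[0]-p['cy']]); q=np.hypot(*u); th=q/f
    d=np.r_[u/q*np.sin(th),np.cos(th)]; R=np.array(p['R']); return -R.T@np.array(p['t']),R.T@d
hh=reds(p,(240,320),300); print(hh)
for x in hh:
    o,d=fray(p,x); print((o+d*(.046-o[2])/d[2]).round(4))
print(r.mark_of('lid',p)[:2])
E
```

```text
t 2.4 pos [0.5095 0.2581 0.1681] rot [-1.7995e+02 -4.0000e-02  1.4245e+02] j6 -28.2 F [-0.4  0.9 -0.5] wid 0.0812
tool shift cm [np.float64(-0.04), np.float64(-0.13), np.float64(14.21)] turn z rad -0.001
65.70646984690485 323.9486297825227 237.49838836013805 [0.447 0.306 0.335]
[(np.float64(277.3543046357616), np.float64(184.71523178807948), np.int32(302)), (np.float64(163.3127413127413), np.float64(443.7799227799228), np.int32(259))]
[0.4675 0.1341 0.046 ]
[0.5228 0.3679 0.046 ]
[{'location': [139.0, 448.8], 'confidence': 0.92}, {'location': [218.7, 320.0], 'confidence': 0.9}]
```

View pics/w1.png

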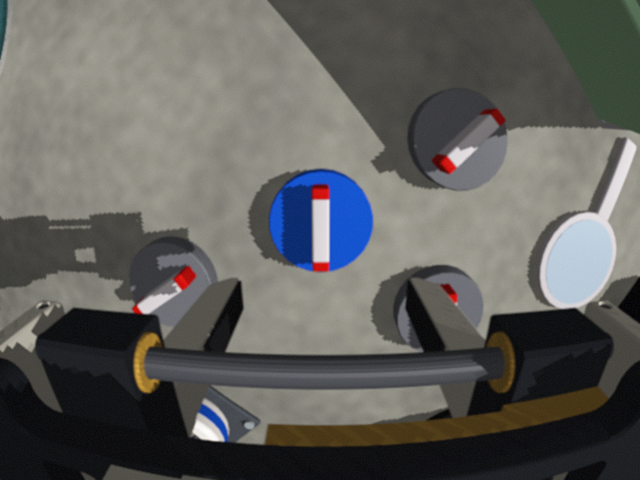

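The wrist view shows the blue lid at (220,321). Its bar lies straight along tool x, with red ends near (192,320) and (267,320), midway between the fingers.

```bash
cat >> h.py <<'E'
def fz(p,rc,z):
    f=240/np.tan(np.radians(p['fov_y']/2)); u=np.array([rc[1]-p['cx'],rc[0]-p['cy']]); q=np.hypot(*u); th=q/f
    d=np.r_[u/q*np.sin(th),np.cos(th)]; R=np.array(p['R']); o=-R.T@np.array(p['t']); d=R.T@d; return o+d*(z-o[2])/d[2]
E
python3 - <<'E'
from h import *
p=r.get_image('wrist')
X=[fz(p,x,.046) for x in reds(p,(225,320),52)]; print(np.round(X,4)); m=(X[0]+X[1])/2; d=X[0]-X[1]
print(m.round(4),np.linalg.norm(d),np.degrees(np.arctan2(d[1],d[0]))%180)
hsv=cv2.cvtColor(p['img'],cv2.COLOR_RGB2HSV); k=((abs(hsv[...,0].astype(int)-110)<14)&(hsv[...,1]>150)).astype('uint8'); k[:160]=0;k[285:]=0;k[:,:260]=0;k[:,380:]=0
e=cv2.fitEllipse(cv2.convexHull(np.argwhere(k)[:,::-1].astype(np.float32))); print(e,fz(p,e[0][::-1],.015))
go(m[0],m[1],.027,142.5)
E
```

```text
[[0.482  0.2742 0.046 ]
 [0.5317 0.2363 0.046 ]]
[0.5068 0.2553 0.046 ] 0.0625416581491042 142.71098101635496
((319.8846130371094, 221.3024444580078), (101.25675201416016, 103.07128143310547), 88.8139877319336) [0.50613487 0.25553268 0.015     ]
t 2.55 pos [0.5087 0.2591 0.1692] rot [1.7996e+02 2.0000e-02 1.4259e+02] j6 -28.2 F [ 0.4  0.1 -0.7] wid 0.0694
tool shift cm [np.float64(-0.09), np.float64(-0.42), np.float64(14.22)] turn z rad 0.002
```

play_rows(steps=[[0,-0.3,2.5,0,0,0,0.2],[0,0,2.5,0,0,0,0.2],[0,0,2.5,0,0,0,0.2],[0,0,2.5,0,0,0,0.0],[0,0,2,0,0,0,0],[0,0,1.5,0,0,0,0],[0,0,0.6,0,0,0,0],[0,0,0,0,0,0,0]])

```text
time_s: 3.35
ee_pos: [0.5071, 0.2564, 0.0276]
eef_rot: [-180.0, -0.0, 142.6]
contact_force: [0.2, -0.3, 0.2]
width: 0.0465
finger_force: 0.0
```

play_rows(steps=[[0,0,0,0,0,0,-1],[0,0,0,0,0,0,-1],[0,0,0,0,0,0,-1],[0,0,0,0,0,0,-1],[0,0,0,0,0,0,-1],[0,0,0,0,0,0,-1],[0,0,0,0,0,0,-1]])

```text
time_s: 4.05
ee_pos: [0.5076, 0.2562, 0.0279]
eef_rot: [180.0, 0.0, 142.5]
contact_force: [-0.7, 0.3, 3.4]
width: 0.0135
finger_force: 30.0
```

play_rows(steps=[[0,0,-1,0,0,0,-1],[0,0,-2.5,0,0,0,-1],[0,0,-4,0,0,0,-1],[0,0,-4,0,0,0,-1],[0,0,-4,0,0,0,-1],[0,0,-2,0,0,0.14,-1],[0,0,0,0,0,0,-1]])

```text
time_s: 4.75
ee_pos: [0.5083, 0.2566, 0.2064]
eef_rot: [179.7, 0.1, 134.3]
contact_force: [-0.2, 0.4, -1.0]
width: 0.0139
finger_force: 30.0
```

play_rows(steps=[[-2,-1,0,0,0,0,-1],[-4,-2,0,0,0,0,-1],[-4,-2,0,0,0,0,-1],[-4,-2,0,0,0,0,-1],[-4,-2,0,0,0,0,-1],[-4,-2,0,0,0,0,-1],[-3.5,-1.2,0,0,0,0,-1],[-2,-0.7,0,0,0,0,-1]])

```text
time_s: 5.55
ee_pos: [0.6084, -0.0329, 0.2008]
eef_rot: [-179.9, -0.1, 134.6]
contact_force: [0.8, 0.5, -1.0]
width: 0.0136
finger_force: 30.0
```

```bash
python3 - <<'E'
from h import *
go(.6088,-.0297,.1024,134.5)
p=r.get_image('wrist'); save(p,'w2.png')
p2=r.get_image('top'); p3=r.get_image('scene')
for q in (p,p2,p3): print([ (l,[(np.round(d['location'],1).tolist(),round(d['confidence'],2)) for d in r.mark_of(l,q)[:2]]) for l in ('ridge_top','tea_jar')])
E
```

```text
t 5.55 pos [ 0.6084 -0.0329  0.2008] rot [-1.7991e+02 -8.0000e-02  1.3463e+02] j6 -50.1 F [ 0.8  0.5 -1. ] wid 0.0136
tool shift cm [np.float64(0.2), np.float64(0.26), np.float64(9.84)] turn z rad 0.002
[('ridge_top', []), ('tea_jar', [([205.6, 327.8], 0.77)])]
[('ridge_top', []), ('tea_jar', [])]
[('ridge_top', [([245.3, 266.7], 0.75)]), ('tea_jar', [([260.5, 266.9], 0.92)])]
```

View pics/w2.png

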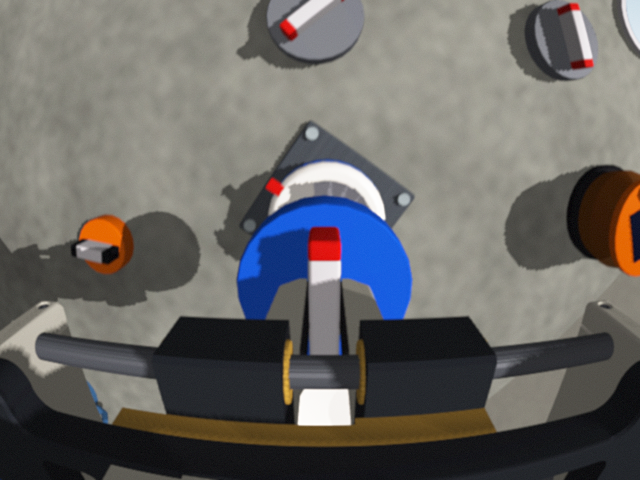

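The wrist view shows the lid held level in the fingers, with its red end at (243,325). The jar is beneath it, with plate bolts at (132,312), (199,403) and (225,250) and a tab at (187,274). Next I measure where the lid sits in the tool and where the jar is from this view.

```bash
python3 - <<'E'
from h import *
from scipy.optimize import least_squares
p=r.get_image('wrist'); s=r.state(); e=s['ee_pos']; print(e.round(4))
for z in (.008,): 
    B=[fz(p,x,z) for x in ((132,312),(199,403),(225,250))]; print('jar by bolts',((B[1]+B[2])/2).round(4),[np.linalg.norm(B[0]-B[i]).round(4) for i in (1,2)], [np.degrees(np.arctan2(*(B[i]-B[0])[1::-1])).round(1) for i in (1,2)])
hsv=cv2.cvtColor(p['img'],cv2.COLOR_RGB2HSV); k=((abs(hsv[...,0].astype(int)-110)<14)&(hsv[...,1]>150)).astype('uint8'); k[:190]=0;k[316:]=0;k[:,:200]=0;k[:,440:]=0
zt=e[2]-.028+.022
# outer edge points: leftmost/rightmost per row
P=[]
for row in range(205,310,3):
    c=np.flatnonzero(k[row]); 
    if len(c): P+= [fz(p,(row,c[0]-.5),zt),fz(p,(row,c[-1]+.5),zt)]
P=np.array(P)[:,:2]
f=least_squares(lambda q:np.hypot(*(P-q[:2]).T)-q[2],[*e[:2],.046],loss='soft_l1',f_scale=.001)
w=np.radians(s['eef_rot'][2]); d=f.x[:2]-e[:2]
print('lid',f.x.round(4),'in tool mm',1000*d@[np.cos(w),np.sin(w)],1000*d@[np.sin(w),-np.cos(w)])
q=reds(p,(243,325),22)[0]; X=fz(p,q,e[2]-.028+.046); print('red',q,((X-e)[:2]@[np.cos(w),np.sin(w)]).round(4),((X-e)[:2]@[np.sin(w),-np.cos(w)]).round(4))
E
```

```text
[ 0.6081 -0.0296  0.2027]
jar by bolts [ 0.609  -0.0289  0.008 ] [np.float64(0.1117), np.float64(0.1122)] [np.float64(8.8), np.float64(-80.0)]
lid [ 0.6059 -0.0283  0.0448] in tool mm 2.4251761217687946 -0.701048343521971
red (np.float64(243.9800210304942), np.float64(323.9852786540484), np.int32(951)) 0.0327 -0.0007
```

play_rows(steps=[[-0.1,0.1,3,0,0,0,-1],[0,0,3,0,0,0,-1],[0,0,2,0,0,0,-1],[0,0,0.8,0,0,0,-1],[0,0,0.3,0,0,0,-1],[0,0,0,0,0,0,-1]])

```text
time_s: 6.65
ee_pos: [0.61, -0.0302, 0.1124]
eef_rot: [180.0, 0.0, 134.5]
contact_force: [-0.4, 0.1, -1.3]
width: 0.0136
finger_force: 30.0
```

```bash
python3 -c "
from h import *
go(.6096,-.03,.1024,134.5)"
```

```text
t 6.65 pos [ 0.61   -0.0302  0.1124] rot [1.7997e+02 4.0000e-02 1.3454e+02] j6 -49.8 F [-0.4  0.1 -1.3] wid 0.0136
tool shift cm [np.float64(0.04), np.float64(-0.01), np.float64(1.0)] turn z rad 0.001
```

play_rows(steps=[[0,0,0.4,0,0,0,-1],[0,0,0.3,0,0,0,-1],[0,0,0.15,0,0,0,-1],[0,0,0.1,0,0,0,-1],[0,0,0.05,0,0,0,-1],[0,0,0,0,0,0,-1],[0,0,0,0,0,0,-1]])

```text
time_s: 7.35
ee_pos: [0.6098, -0.0304, 0.1024]
eef_rot: [180.0, 0.0, 134.5]
contact_force: [-3.3, -0.8, 4.8]
width: 0.0138
finger_force: 30.0
```

play_rows(steps=[[0,0,0,0,0,0,-1],[0,0,0,0,0,0,-1],[0,0,0,0,0,0,-1]])

```text
time_s: 7.65
ee_pos: [0.6098, -0.0303, 0.1024]
eef_rot: [180.0, 0.0, 134.5]
contact_force: [-3.8, 1.1, 5.2]
width: 0.0138
finger_force: 30.0
```

play_rows(steps=[[0,0,0,0,0,-0.1,-1],[0,0,0,0,0,-0.12,-1],[0,0,0,0,0,-0.12,-1],[0,0,0,0,0,-0.12,-1],[0,0,0,0,0,-0.12,-1],[0,0,0,0,0,-0.12,-1],[0,0,0,0,0,0,-1]])

```text
time_s: 8.35
ee_pos: [0.6098, -0.0304, 0.1017]
eef_rot: [-180.0, 0.0, 174.7]
contact_force: [0.3, 0.3, -1.4]
width: 0.0138
finger_force: 30.0
```

play_rows(steps=[[0,0,0,0,0,-0.12,-1],[0,0,0,0,0,-0.12,-1],[0,0,0.2,0,0,0,-1],[0,0,0.3,0,0,0,-1],[0,0,0.3,0,0,0,-1],[0,0,0.3,0,0,0,-1],[0,0,0,0,0,0,-1]])

```text
time_s: 9.05
ee_pos: [0.6094, -0.0303, 0.09]
eef_rot: [180.0, -0.1, -171.7]
contact_force: [-0.8, -0.4, -1.8]
width: 0.0136
finger_force: 30.0
```

play_rows(steps=[[0,0,0.1,0,0,0,-1],[0,0,0.1,0,0,0,-1],[0,0,0,0,0,0,-1],[0,0,0,0,0,0,-1]])

```text
time_s: 9.45
ee_pos: [0.6097, -0.0303, 0.0887]
eef_rot: [-180.0, 0.0, -171.6]
contact_force: [0.5, -0.1, -1.9]
width: 0.0135
finger_force: 30.0
```

play_rows(steps=[[0,0,0.05,0,0,0,-1],[0,0,0.05,0,0,0,-1],[0,0,0,0,0,0,-1],[0,0,0,0,0,0,-1]])

```text
time_s: 9.85
ee_pos: [0.6098, -0.0303, 0.0879]
eef_rot: [-180.0, 0.0, -171.6]
contact_force: [-2.4, 0.6, 3.9]
width: 0.0133
finger_force: 30.0
```

play_rows(steps=[[0,0,-0.03,0,0,0.12,-1],[0,0,0,0,0,0.12,-1],[0,0,0,0,0,0.12,-1],[0,0,0,0,0,0.12,-1],[0,0,0,0,0,0.12,-1],[0,0,0,0,0,0.12,-1],[0,0,0,0,0,0.12,-1],[0,0,0,0,0,0.12,-1]])

```text
time_s: 10.65
ee_pos: [0.6098, -0.0304, 0.088]
eef_rot: [180.0, 0.0, 133.1]
contact_force: [0.2, 0.8, 1.2]
width: 0.0138
finger_force: 30.0
```

play_rows(steps=[[0,0,0,0,0,0.1,-1],[0,0,0,0,0,0.08,-1],[0,0,0,0,0,0.05,-1],[0,0,0,0,0,0.03,-1],[0,0,0,0,0,0,-1]])

```text
time_s: 11.15
ee_pos: [0.6098, -0.0304, 0.088]
eef_rot: [180.0, 0.0, 118.4]
contact_force: [0.3, -0.3, -0.1]
width: 0.0139
finger_force: 30.0
```

```bash
python3 -c "
from h import *
go(.6096,-.03,.1024,114.5); print(r.state()['torque'])"
```

```text
t 11.15 pos [ 0.6098 -0.0304  0.088 ] rot [1.7999e+02 1.0000e-02 1.1845e+02] j6 -33.7 F [ 0.3 -0.3 -0.1] wid 0.0139
tool shift cm [np.float64(0.04), np.float64(0.0), np.float64(-1.44)] turn z rad 0.069
[-0.07771821  0.04425955 -0.06278656]
```

At 71°, turning on gently to the stop.

play_rows(steps=[[0,0,0,0,0,0.03,-1],[0,0,0,0,0,0.03,-1],[0,0,0,0,0,0.03,-1],[0,0,0,0,0,0.03,-1],[0,0,0,0,0,0,-1]])

```text
time_s: 11.65
ee_pos: [0.6089, -0.0304, 0.0881]
eef_rot: [-179.9, -0.0, 111.6]
contact_force: [-9.9, -1.5, 6.3]
width: 0.0136
finger_force: 30.8
```

```bash
python3 -c "
from h import *
go(.6096,-.03,.1024,114.5); print(r.state()['torque'])"
```

```text
t 11.65 pos [ 0.6089 -0.0304  0.0881] rot [-1.7988e+02 -3.0000e-02  1.1164e+02] j6 -26.9 F [-9.9 -1.5  6.3] wid 0.0136
tool shift cm [np.float64(0.01), np.float64(0.08), np.float64(-1.43)] turn z rad -0.05
[-0.20395135  1.88371052  0.62278695]
```

The stop is reached: torque rises and the tool sits at about 77°. Releasing and lifting.

play_rows(steps=[[0,0,0,0,0,-0.03,-1],[0,0,0,0,0,0,0],[0,0,0,0,0,0,0],[0,0,0,0,0,0,0],[0,0,0,0,0,0,0]])

```text
time_s: 12.15
ee_pos: [0.6098, -0.0303, 0.0879]
eef_rot: [180.0, 0.0, 113.3]
contact_force: [0.4, -0.4, -0.0]
width: 0.0411
finger_force: 0.0
```

play_rows(steps=[[0,0,-1,0,0,0,0],[0,0,-3,0,0,0,0],[0,0,-4,0,0,0,0],[-2,0,-4,0,0,0,0],[-4,0,-3,0,0,0,0],[-4,0,0,0,0,0,0],[-4,0,0,0,0,0,0],[0,0,0,0,0,0,0]])

```text
time_s: 12.95
ee_pos: [0.6659, -0.1626, 0.238]
eef_rot: [-180.0, 0.0, 113.2]
contact_force: [-0.1, -0.4, 0.2]
width: 0.0463
finger_force: 0.0
```

```bash
python3 - <<'E'
from h import *
go(.6096,-.03,.1024,114.5)
s=r.get_image('scene');t=r.get_image('top')
img=np.hstack([cv2.resize(p['img'][a-60:a+60,b-60:b+60],(390,390),interpolation=cv2.INTER_CUBIC) for p,a,b in ((s,245,267),(t,200,355))])
cv2.imwrite('pics/end.png',img[:,:,::-1])
E
```

```text
t 12.95 pos [ 0.6659 -0.1626  0.238 ] rot [-1.7997e+02  3.0000e-02  1.1315e+02] j6 -39.0 F [-0.1 -0.4  0.2] wid 0.0463
tool shift cm [np.float64(14.41), np.float64(0.04), np.float64(13.56)] turn z rad -0.024
```

View pics/end.png

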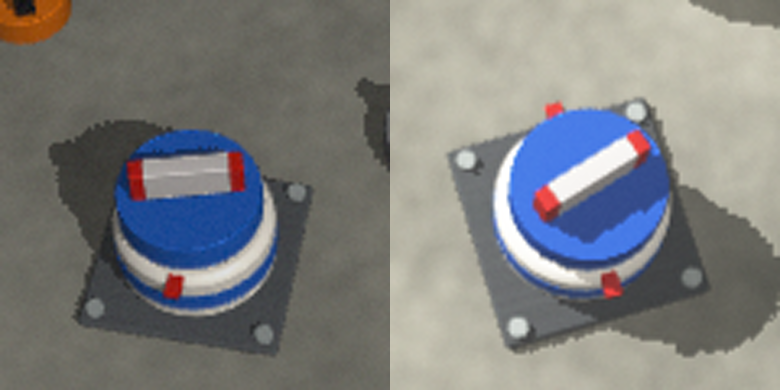

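The end view shows the lid level on the jar. The red-ended bar runs from (203,545) to (147,640) in the crop, well round from the tabs. I'll check the angle in numbers.

```bash
python3 - <<'E'
from h import *
for c,a in (('scene',(238,264)),('top',(193,357))):
    p=r.get_image(c); q=reds(p,a,22); X=[at_z(p,x,.106) for x in q]; d=X[0]-X[1]
    print(c,np.round(q,1).tolist(),((X[0]+X[1])/2).round(4),np.linalg.norm(d).round(4),(9.5-np.degrees(np.arctan2(d[1],d[0])))%180)
E
```

```text
scene [[237.4, 279.3, 47.0], [239.8, 248.3, 47.0]] [ 0.6158 -0.027   0.106 ] 0.0605 74.50873791584168
top [[201.8, 342.4, 41.0], [183.6, 371.1, 26.0]] [ 0.6082 -0.0308  0.106 ] 0.0628 73.21659413398534
```

The bar is about 74° from the tabs and centred, so I'm handing in.

```bash
python3 -c "
from bench import r
print(r.hand_in())"
```

```text
the job is handed in; nothing more can be done
None
```

The blue lid is screwed onto the tea jar to the stop, at about 74° clockwise from the red tabs, and let go; the orange lid was not touched, and the job is handed in at about 13 s (`hand_in` returned no verdict).

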